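# Set a filter funnel on the manifold station whose tap works

## Robot

A 6-joint arm with a two-finger parallel gripper is mounted at the origin on a cart in front of the work surface, level with it; the furniture and walls round the work are solid. World frame = base frame: x ahead of the robot, y to its left, z up, the work surface at z = 0. Lengths are in m, angles in rad, forces in N, time in s.
With the tool pointing down it reaches from about 0.3 to 0.875 m from the base axis. Payload 4.2 kg.
Tool frame: the origin (TCP) lies midway between the tips of the shut fingers; the grasp point (between the pads) lies manip.grasp_offset behind it (manip.grasp_offset is the distance from the TCP to the grasp point, in m); z points along the fingers, y is the line along which they close (so a half turn about z gives the same grasp; the last joint's range is limited). The gripper opens to 85 mm and grips with 20 to 120 N. Pads are 22 mm wide; open, the fingers measure 114 mm over their backs; the gripper's body (76 mm by 85 mm) begins 54 mm behind the grasp point. The pads swing forward as they close: fully open they stand 13 mm farther back than shut.
Start: joints at [1.204, 0.32, 1.565, -0, 1.257, -0.02], TCP at [0.195, 0.541, 0.207] pointing down, gripper open.
Joint ranges: [-3.11, 3.11], [-0.84, 2.01], [0.21, 2.61], [-1.34, 4.49], [0.05, 2.63], [-2.56, 2.56]. Speed limits (rad/s): [2.57, 2.57, 3.14, 3.14, 3.14, 3.14].

## Interface

Orientations are given as a unit quaternion [x, y, z, w].
In Python, from workcell import manip gives the robot as it stands. The module is installed in compiled form; this text tells all that it offers.
- The arm moves only by the tool jog_arm, never from a script. Its argument "moves" is one flat list of numbers, 7 for each row, row after row: the shift along the tool's x, y, z in cm, then the turn, a rotation vector about the tool's x, y, z in degrees, then the opening, from 0 (shut) to 1 (fully open). A call has 1 to 12 rows; each row is the pose to reach, as a shift and turn from the pose commanded when the call began, along the tool's axes at that moment; what a row does not reach only later rows make up. A row lasts 1/10 s, in which the tool goes at most 50 mm and 8.59 degrees, less where a joint would pass 70% of its speed; a pose out of reach is approached as far as the arm can. A call with a gripper value outside its range is refused whole. The fingers move at their own pace and stop on an object; "newtons" is the grip in N (left out, the last holds). Time passes only in rows, so rows that repeat a pose let the fingers close. It gives the time, the measured TCP pose, the force, the opening and the grip force at its end, in the units of the state.
- manip.get_obs(): the state, without advancing time (a new reading comes with each control period).
- manip.capture(name): name is "side" or "top" or "wrist"; returns a dict with "pixels" (480x640x3 uint8, red, green, blue), "K" (3x3 intrinsics, pixels), "T" (4x4, takes a point from camera to world coordinates). Camera axes: x right, y down, z forward; pixel columns grow to the right and rows downward; lengths in m; the calibration is good to about 2 mm. A picture is of the moment at which its call begins. There is no depth.
- manip.sign_off(): hands the job in; it is judged then, once.
The state is a dict: "t": time; "joint_positions": joint angles; "qd": joint speeds; "tau": joint torques, N m; "tool_pos": TCP position; "tcp_rot": TCP orientation; "contact_force": force on the tool from outside, world axes, zero at the start; "torque": the same for the moment, N m; "gripper_width": finger opening in m; "finger_force": force on a finger pad.
Only numpy, scipy, OpenCV 4.12 (cv2) and the standard library are available. Lean on these libraries where they do the work, as an engineer would, in place of code of your own. Each camera call takes 0.05 s, during which the arm holds its last target. There are 200 camera calls.

## Task

Set up the vacuum filtration manifold: one of its two taps has seized and will only turn part of the way, so swing the blue levers to find the one that opens fully. Leave the good tap fully open and the seized one fully closed, then take the white filter funnel from its slanted stand and seat its tapered stopper upright and fully home in the black conical socket of the station with the good tap, without dropping it. Leave the flask, bottle and petri dish standing round the work where they are.

Things in the scene. Friction and masses are not known exactly. Their poses are not given: they have to be found in the camera images.
- funnel_cup (a point): White filter funnel, loose, about 0.14 kg, leaning 29 deg (0.50 rad) in the slanted stand. Point on its axis in the middle of the grip zone of its round cup, 54 mm outside diameter, from 26 mm below to 24 mm above this point (rim). z is its axis, towards the mouth; at the start it leans towards the stand's -x and y is level.
- stopper (a point): Centre of the wide end of the funnel's red-brown tapered stopper, 42 mm below funnel_cup on its axis (same axes). Radius 21 mm here, 13 mm 32 mm lower; then a 10 mm outlet tube 18 mm long. A 58 mm collar lies above it. Fully home in a socket this point is about 3 mm above the mouth, funnel_cup 45 mm above it; a press of about 10 N seats it.
- stand: Fixed pale-blue slanted stand, 120 x 92 mm, 100 mm high. Origin on the worktop under the middle; its -x faces the robot side, the funnel leans to -x. The funnel's collar rests on its sloping plate (29 deg), the stopper passes through a 44 mm hole: draw the funnel out along its own axis.
- manifold: Fixed filtration manifold: aluminium tray 190 x 310 mm carrying the two stations 180 mm apart (left +y, right -y). Origin on the worktop under its centre, x away from the robot. The sockets are 55 mm to +x, the tap pivots 15 mm to -x, a steel header pipe (top 59 mm high) 75 mm to -x.
- socket_1 (a point): Centre of the mouth of station 1's black conical socket, 108 mm above the worktop, open above; z up, y to the left along the row, x away from the tap. Inside radius 20.2 mm at the mouth, tapering to 12.4 mm 32 mm down, then a 22 mm bore free to 58 mm below the mouth; rim outside radius 26 mm. Either station may be the left or the right one.
- socket_2 (a point): Centre of the mouth of station 2's black conical socket, 108 mm above the worktop, open above; z up, y to the left along the row, x away from the tap. Inside radius 20.2 mm at the mouth, tapering to 12.4 mm 32 mm down, then a 22 mm bore free to 58 mm below the mouth; rim outside radius 26 mm. Either station may be the left or the right one.
- tap_1 (a joint): Tap of station 1, rad. Vertical pivot, 70 mm from the socket's axis in the socket's -x. 0 = closed, lever along the socket's +y; opens counter-clockwise from above; 1.57 = fully open, lever along the socket's -x. A good tap reaches 1.57, a seized one hits a hard stop near 0.7; they look alike. About 1 N at the lever's end turns it; it stays where left. Starts at 0 to 0.1.
- tap_2 (a joint): Tap of station 2, rad. Vertical pivot, 70 mm from the socket's axis in the socket's -x. 0 = closed, lever along the socket's +y; opens counter-clockwise from above; 1.57 = fully open, lever along the socket's -x. A good tap reaches 1.57, a seized one hits a hard stop near 0.7; they look alike. About 1 N at the lever's end turns it; it stays where left. Starts at 0 to 0.1.
- lever_1 (a point): Point on the lever of tap 1, 60 mm from its pivot, 80 mm above the worktop, at mid-height of the blue sleeve: 12 mm wide, 16 mm high, from 22 to 78 mm from the pivot. The frame turns with the lever: y outward along it, z up. Nothing under the sleeve stands higher than 59 mm.
- lever_2 (a point): Point on the lever of tap 2, 60 mm from its pivot, 80 mm above the worktop, at mid-height of the blue sleeve: 12 mm wide, 16 mm high, from 22 to 78 mm from the pivot. The frame turns with the lever: y outward along it, z up. Nothing under the sleeve stands higher than 59 mm.
- sample_flask: Bystander: conical glass flask with a black stopper, 65 mm wide, 114 mm high, behind the manifold. Origin at the centre of its underside.
- blue_cap_bottle: Bystander: small glass bottle with a blue cap, 54 mm wide, 102 mm high. Origin at the centre of its underside.
- membrane_dish: Bystander: clear petri dish, 61 mm wide, 14 mm high, in front, between the manifold and the stand. Origin at the centre of its underside.

How it is judged:
By the outcome, as a careful person would: the job done as asked, in the order asked, and still so for the second after the job is handed in, with the robot touching nothing.
It also fails if it takes over 72 s, if anything falls off the work surface, if the arm or the gripper's body presses on something with over 40 N, if the wrist force passes 120 N, or if a joint passes its speed limit or range.

## Working session

There is one attempt and no reset: what is moved stays moved. The work goes in short steps, Python scripts to look and compute and a tool call to move; the robot and the scene stay as the last step left them, time stands still between calls to the robot, and variables do not carry over. Pictures are saved under pics/ and viewed, at most 11 in all, crops included, and the job is handed in when it is done.

Besides the shell and the picture viewer there is one more tool, called after ">>>" as a command line: name --argument value ..., lists and objects as JSON in quotes. jog_arm: Moves the arm, as the interface text tells. Its arguments: {"type":"object","properties":{"moves":{"type":"array"},"newtons":{"type":"number"}},"required":["moves"]}

```bash
mkdir -p pics
python3 - <<'E'
from workcell import manip
import cv2,pickle
o=manip.get_obs();print(o,manip.grasp_offset)
d={}
for n in("top","side"):
    c=manip.capture(n);d[n]=c;cv2.imwrite(f"pics/{n}0.png",c["pixels"][:,:,::-1]);print(n,c["K"],c["T"])
pickle.dump(d,open("d0.pkl","wb"))
E
```

```text
{'t': 0.0, 'joint_positions': array([ 1.20399542e+00,  3.20302969e-01,  1.56570576e+00, -1.85749632e-05,
        1.25739992e+00, -2.00161971e-02]), 'qd': array([ 0.00015682,  0.00049924,  0.00047699, -0.00077923, -0.0010048 ,
       -0.00101589]), 'tau': array([-1.92246785e-03, -4.15508544e+01, -2.34165949e+01, -2.01913540e-04,
        8.02810042e-03, -9.75741557e-06]), 'tool_pos': array([0.1952504 , 0.54026612, 0.20586557]), 'tcp_rot': array([ 1.72521924e-01,  9.85005260e-01, -8.92764468e-04, -1.65853671e-04]), 'contact_force': array([ 0.29407683, -0.41006861, -0.24605402]), 'torque': array([ 0.04436345,  0.03718589, -0.04051398]), 'finger_force': 0.0, 'gripper_width': 0.08559826986897145} 0.0187
top [[449.66810018   0.         319.13399536]
 [  0.         449.66810018 244.99366102]
 [  0.           0.           1.        ]] [[ 0.01808334 -0.99688207  0.07680584  0.53872328]
 [-0.99948689 -0.02005484 -0.02497538  0.06629378]
 [ 0.02643784 -0.07631479 -0.99673321  1.04668803]
 [ 0.          0.          0.          1.        ]]
side [[557.66066387   0.         316.86222256]
 [  0.         557.66066387 260.53274058]
 [  0.           0.           1.        ]] [[ 0.99978589 -0.00347756  0.02039812  0.59446459]
 [-0.01430863 -0.82829764  0.56010561 -0.45507351]
 [ 0.01494792 -0.56027755 -0.82817005  0.83323107]
 [ 0.          0.          0.          1.        ]]
```

View pics/top0.png

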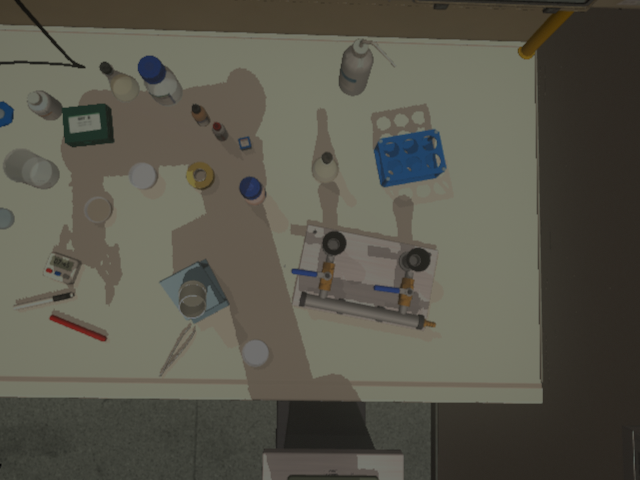

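View pics/side0.png

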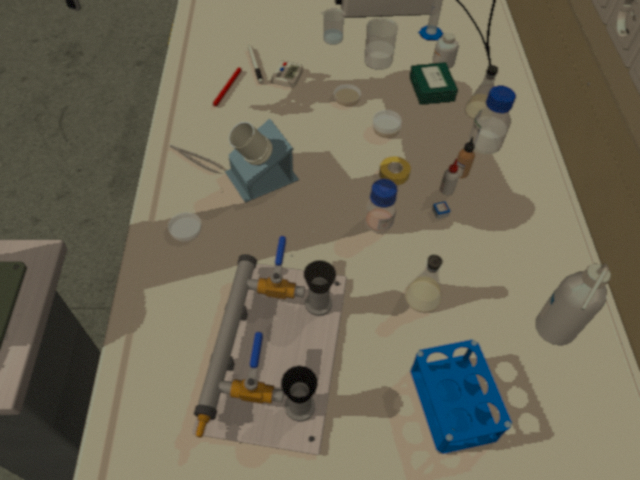

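The top view shows sockets at about (334,242) and (417,260), blue levers at (304,272) and (386,290), and the funnel in its stand at (193,295). The side view shows sockets at (320,275) and (300,385), and the funnel cup at (250,143).

```bash
cat > h.py <<'E'
import numpy as np,cv2,pickle
def ray(c,p):
    d=c["T"][:3,:3]@np.linalg.solve(c["K"],[p[0],p[1],1.]);return c["T"][:3,3],d
def plane(c,p,z):
    o,d=ray(c,p);return o+d*(z-o[2])/d[2]
def tri(cs,ps):
    A=0;b=0;R=[]
    for c,p in zip(cs,ps):
        o,d=ray(c,p);d=d/np.linalg.norm(d);M=np.eye(3)-np.outer(d,d);A=A+M;b=b+M@o;R.append((o,d))
    x=np.linalg.solve(A,b);return x,[np.linalg.norm(np.cross(x-o,d)) for o,d in R]
def proj(c,X):
    q=c["K"]@(c["T"][:3,:3].T@(np.asarray(X)-c["T"][:3,3]));return q[:2]/q[2]
def blobs(c,lo,hi,amin):
    h=cv2.cvtColor(c["pixels"],cv2.COLOR_RGB2HSV);m=cv2.inRange(h,np.array(lo),np.array(hi))
    cn,_=cv2.findContours(m,cv2.RETR_EXTERNAL,cv2.CHAIN_APPROX_NONE)
    return [k for k in cn if cv2.contourArea(k)>=amin]
E
python3 - <<'E'
from h import *
d=pickle.load(open("d0.pkl","rb"))
for n in d:
    c=d[n]
    for k in blobs(c,(105,120,60),(130,255,255),40):
        r=cv2.minAreaRect(k);print(n,"blue",np.round(r[0],1),np.round(r[1],1),round(r[2]),plane(c,r[0],.084).round(4))
    for k in blobs(c,(0,0,0),(180,255,50),60):
        x,y,w,h=cv2.boundingRect(k)
        if 250<x<450 and 200<y<420 and len(k)>5: print(n,"black",(x,y,w,h),np.round(cv2.fitEllipse(k)[0],1),plane(c,cv2.fitEllipse(k)[0],.108).round(4))
a=d["top"]["pixels"][220:330,270:450];b=d["top"]["pixels"][245:335,150:240]
s=d["side"]["pixels"][100:210,210:310]
f=lambda x:cv2.resize(x,(390,290),interpolation=cv2.INTER_CUBIC)
s2=d["side"]["pixels"][240:430,190:350]
cv2.imwrite("pics/crop0.png",np.vstack([np.hstack([f(a),f(s2)]),np.hstack([f(b),f(s)])])[:,:,::-1])
E
```

```text
top blue [386.5 288.8] [23.6  4.1] 8 [ 0.5218 -0.1038  0.084 ]
top blue [303.9 272.3] [24.3  4.1] 8 [0.5537 0.0735 0.084 ]
top blue [251.4 187.8] [14.6 18.8] 29 [0.7339 0.1907 0.084 ]
top blue [409.3 157.6] [47.2 66.7] 80 [ 0.809  -0.1521  0.084 ]
top blue [  6. 114.] [24. 12.] 90 [0.8825 0.7226 0.084 ]
top blue [149.   66.5] [21. 22.] 90 [0.9978 0.4224 0.084 ]
top black (430, 403, 6, 77) [433.  443.8] [ 0.2092 -0.1967  0.108 ]
top black (267, 401, 109, 51) [319.7 426.8] [0.2408 0.035  0.108 ]
top black (403, 248, 27, 23) [416.5 259.2] [ 0.5851 -0.1623  0.108 ]
top black (323, 232, 23, 23) [333.7 242.8] [0.6162 0.0123 0.108 ]
side blue [255.7 349.5] [ 7.1 34. ] 9 [ 0.5213 -0.105   0.084 ]
side blue [280.  250.5] [ 5.5 27.6] 10 [0.5527 0.0718 0.084 ]
side blue [383.3 192.7] [23.2 26. ] 9 [0.7327 0.1962 0.084 ]
side blue [500.4  98.9] [24.7 25.6] 18 [0.9917 0.4466 0.084 ]
side black (282, 366, 35, 38) [298.9 384.2] [ 0.585  -0.1683  0.108 ]
side black (305, 261, 30, 33) [319.4 276.4] [0.6159 0.0058 0.108 ]
```

View pics/crop0.png

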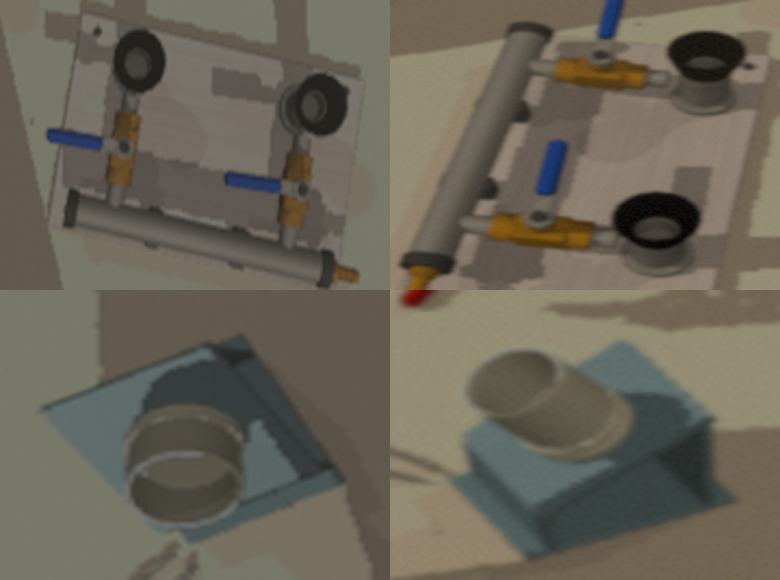

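The crops show the socket mouths, both levers lying near closed, and the funnel rim ellipse at about (192.5,307) in top and (241,137) in side. I'll triangulate the funnel and the stand corners next.

Run:
```python
from h import *
d=pickle.load(open("d0.pkl","rb"));cs=[d["top"],d["side"]]
P={"rim":((192.5,306.9),(241.3,137.2)),"A":((159.2,281.6),(269.5,119)),"B":((198.5,262),(293.3,148.6)),"C":((228.5,304),(248.5,185.4)),"C0":((228.5,304),(245.9,201.7)),"D":((192.7,322.6),(229.2,156.9)),"D0":((192.7,322.6),(225.9,172))}
for k,(a,b) in P.items():
    x,e=tri(cs,(a,b));print(k,x.round(4),np.round(e,4))
```

```text
rim [0.4789 0.2982 0.1193] [0. 0.]
A [0.5273 0.3759 0.0932] [0.0013 0.0013]
B [0.5719 0.296  0.093 ] [0.0007 0.0007]
C [0.4862 0.2365 0.0581] [0.0038 0.0038]
C0 [0.4793 0.246  0.0008] [0.0002 0.0002]
D [0.4446 0.3132 0.0539] [0.0038 0.0038]
D0 [ 0.4348  0.3267 -0.0022] [0.0005 0.0005]
```

```bash
cat >> h.py <<'E'
from scipy.spatial.transform import Rotation as Ro
def down(yaw_deg):
    a=np.radians(yaw_deg);y=np.array([np.cos(a),np.sin(a),0]);z=np.array([0,0,-1.]);return np.column_stack([np.cross(y,z),y,z])
def delta(o,p,R):
    R0=Ro.from_quat(o["tcp_rot"]);t=R0.inv().apply(np.asarray(p)-o["tool_pos"])*100
    r=(R0.inv()*Ro.from_matrix(R)).as_rotvec(degrees=True);return np.round(t,2),np.round(r,1)
E
python3 - <<'E'
from h import *
from workcell import manip
o=manip.get_obs()
print(delta(o,(.195,.541,.30),down(70)),delta(o,(.554,.0824,.2),down(-7.3)))
print(delta(o,(.554,.0824,.15),down(-7.3)))
E
```

```text
(array([ 0.05,  0.04, -9.4 ]), array([-0.1, -0. ,  0.1])) (array([-49.3 , -30.87,   0.64]), array([-0.1,  0.1, 77.4]))
(array([-49.3 , -30.87,   5.64]), array([-0.1,  0.1, 77.4]))
```

>>> jog_arm --moves '[0,0,-7,0,0,0,1,0,0,-9,0,0,0,1,-49.3,-30.9,-9,0,0,77.4,0.4,-49.3,-30.9,-9,0,0,77.4,0.4,-49.3,-30.9,-9,0,0,77.4,0.4,-49.3,-30.9,-9,0,0,77.4,0.4,-49.3,-30.9,-9,0,0,77.4,0.4,-49.3,-30.9,-9,0,0,77.4,0.4,-49.3,-30.9,-9,0,0,77.4,0.4,-49.3,-30.9,-9,0,0,77.4,0.4,-49.3,-30.9,-9,0,0,77.4,0.4,-49.3,-30.9,-9,0,0,77.4,0.4]'

```text
t: 1.3
tool_pos: [0.5043, 0.1452, 0.2965]
tcp_rot: [0.751, 0.66, -0.0, -0.0]
contact_force: [0.2, 0.4, 0.1]
gripper_width: 0.0342
finger_force: 0.0
```

Run:
```python
from h import *
from workcell import manip
o=manip.get_obs()
print(delta(o,(.554,.0824,.2),down(-7.3)))
```

```text
(array([-5.58,  5.74,  9.64]), array([-0. , -0. , -0.1]))
```

>>> jog_arm --moves '[-5.6,5.7,9,0,0,0,0.4,-5.6,5.7,9,0,0,0,0.4,-5.6,5.7,9,0,0,0,0.4,-5.6,5.7,9,0,0,0,0.4,-5.6,5.7,9,0,0,0,0.4]'

```text
t: 1.8
tool_pos: [0.553, 0.0845, 0.2069]
tcp_rot: [0.751, 0.661, -0.0, -0.0]
contact_force: [0.7, -0.4, -0.5]
gripper_width: 0.0344
finger_force: 0.0
```

Run:
```python
from h import *
from workcell import manip
o=manip.get_obs()
print(o["tool_pos"],delta(o,(.554,.0824,.067),down(-7.3)))
c=manip.capture("wrist");pickle.dump(c,open("w1.pkl","wb"));cv2.imwrite("pics/w1.png",c["pixels"][:,:,::-1])
print(proj(c,(.554,.0824,.088)),proj(c,(.5466,.0229,.088)),proj(c,(.6155,.0105,.108)))
for k in blobs(c,(105,120,50),(130,255,255),200):
    r=cv2.minAreaRect(k);b=cv2.boxPoints(r);print(np.round(r[0],1),np.round(r[1]),round(r[2],1),plane(c,r[0],.088).round(4));print(np.array([plane(c,p,.088) for p in b]).round(4))
```

```text
[0.55297904 0.08454805 0.20685907] (array([-0.21,  0.14, 13.99]), array([-0., -0.,  0.]))
[321.6509293  226.12225692] [321.71019728 290.50924074] [404.48737904 304.9618818 ]
[313.5 398. ] [46. 11.] 90.0 [ 0.5237 -0.0936  0.088 ]
[[ 0.522  -0.0656  0.088 ]
 [ 0.5327 -0.0669  0.088 ]
 [ 0.5255 -0.123   0.088 ]
 [ 0.5143 -0.1216  0.088 ]]
[323. 232.] [62. 12.] 90.0 [0.5545 0.0771 0.088 ]
[[0.5529 0.1043 0.088 ]
 [0.5627 0.103  0.088 ]
 [0.5562 0.0484 0.088 ]
 [0.5458 0.0497 0.088 ]]
[548.9  48.4] [66. 89.] 67.6 [0.7347 0.1948 0.088 ]
[[0.6958 0.2085 0.088 ]
 [0.7526 0.2226 0.088 ]
 [0.7745 0.1809 0.088 ]
 [0.7155 0.165  0.088 ]]
```

View pics/w1.png

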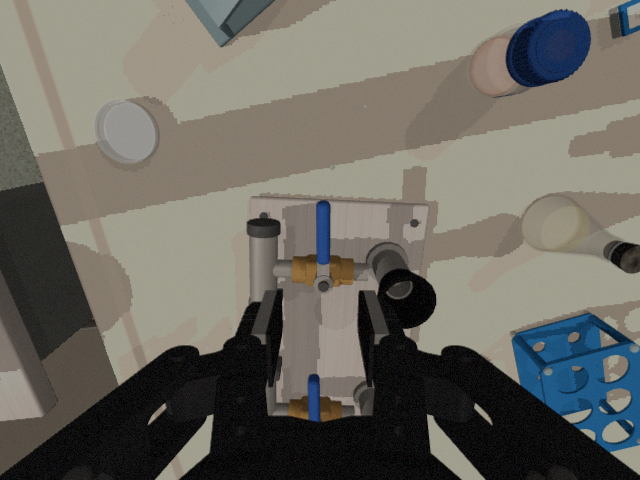

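The wrist view shows the left lever upright at columns 316–329, centred between the open fingers. I'll go down astride it and close to a loose straddle.

>>> jog_arm --moves '[0,0.1,4,0,0,0,0.4,0,0.1,8,0,0,0,0.4,0,0.1,11.5,0,0,0,0.4,0,0.1,13.9,0,0,0,0.4,0,0.1,13.9,0,0,0,0.19,0,0.1,13.9,0,0,0,0.19,0,0.1,13.9,0,0,0,0.19]' --newtons 20

```text
t: 2.55
tool_pos: [0.5557, 0.0849, 0.0702]
tcp_rot: [0.75, 0.661, 0.002, 0.001]
contact_force: [1.0, -0.1, 0.8]
gripper_width: 0.0164
finger_force: 0.0
```

Run:
```python
from h import *
from workcell import manip
o=manip.get_obs()
print(o["tool_pos"],o["contact_force"],o["gripper_width"])
pv=np.array([.547,.025])
for q in range(10,106,10):
    a=np.radians(82.7+q);p=pv+.06*np.array([np.cos(a),np.sin(a)])
    print(q,delta(o,(*p,.067),down(-7.3+q)))
```

```text
[0.55574577 0.08493782 0.07020315] [ 1.01600434 -0.11172304  0.84155394] 0.01635641984376699
10 (array([-0.15, -1.15,  0.31]), array([ 0.3, -0.1, -9.9]))
20 (array([-0.42, -2.16,  0.31]), array([  0.3,  -0. , -19.9]))
30 (array([-0.86, -3.11,  0.3 ]), array([  0.3,  -0. , -29.9]))
40 (array([-1.46, -3.97,  0.3 ]), array([  0.3,   0. , -39.9]))
50 (array([-2.19, -4.71,  0.3 ]), array([  0.3,   0. , -49.9]))
60 (array([-3.05, -5.31,  0.29]), array([  0.3,   0.1, -59.9]))
70 (array([-4.  , -5.75,  0.29]), array([  0.3,   0.1, -69.9]))
80 (array([-5.01, -6.02,  0.29]), array([  0.3,   0.1, -79.9]))
90 (array([-6.05, -6.12,  0.28]), array([  0.3,   0.1, -89.9]))
100 (array([-7.09, -6.03,  0.28]), array([  0.3,   0.2, -99.9]))
```

>>> jog_arm --moves '[-0.05,-0.5,0.1,0,0,-5,0.19,-0.1,-1.05,0.1,0,0,-10,0.19,-0.2,-1.55,0.1,0,0,-15,0.19,-0.35,-2.05,0.1,0,0,-20,0.19,-0.55,-2.55,0.1,0,0,-25,0.19,-0.8,-3,0.1,0,0,-30,0.19,-1.1,-3.45,0.1,0,0,-35,0.19,-1.1,-3.45,0.1,0,0,-35,0.19]'

```text
t: 3.35
tool_pos: [0.5191, 0.0777, 0.0686]
tcp_rot: [0.517, 0.856, 0.001, 0.001]
contact_force: [0.9, 0.7, -0.3]
gripper_width: 0.016
finger_force: 0.0
```

>>> jog_arm --moves '[-0.2,-0.5,0,0,0,-5,0.19,-0.4,-0.9,0,0,0,-10,0.19,-0.4,-0.9,0,0,0,-10,0.19]'

```text
t: 3.65
tool_pos: [0.5131, 0.0699, 0.0679]
tcp_rot: [0.441, 0.897, 0.001, 0.001]
contact_force: [1.2, -0.8, 1.0]
gripper_width: 0.0165
finger_force: 0.0
```

>>> jog_arm --moves '[0.05,-0.5,0,0,0,-5,0.19,0.1,-1,0,0,0,-10,0.19,0.05,-1.5,0,0,0,-15,0.19,0.05,-1.5,0,0,0,-15,0.19]'

```text
t: 4.05
tool_pos: [0.5006, 0.0612, 0.0674]
tcp_rot: [0.321, 0.947, 0.0, 0.001]
contact_force: [0.2, 0.0, 0.2]
gripper_width: 0.016
finger_force: 0.0
```

Run:
```python
from h import *
from workcell import manip
o=manip.get_obs()
R=Ro.from_quat(o["tcp_rot"]).as_matrix();pv=np.array([.547,.025]);v=o["tool_pos"][:2]-pv
print(o["tool_pos"],o["contact_force"],o["torque"],"r",np.linalg.norm(v),"ang",np.degrees(np.arctan2(v[1],v[0]))-82.7,"yaw",np.degrees(np.arctan2(R[1,1],R[0,1]))+7.3)
for n in("top","side"):
    c=manip.capture(n)
    for k in blobs(c,(105,120,60),(130,255,255),40):
        r=cv2.minAreaRect(k);print(n,np.round(r[0],1),np.round(r[1],1),round(r[2],1),plane(c,r[0],.084).round(4))
```

```text
[0.50056445 0.06116721 0.06740006] [0.18538797 0.03747243 0.18413023] [-0.01804601  0.05012665 -0.08355339] r 0.05885853068826765 ang 59.38608210446567 yaw 59.85031120309664
top [386.2 288.8] [24.3  4.2] 7.6 [ 0.5218 -0.103   0.084 ]
top [304.  272.2] [24.3  4.1] 7.1 [0.554  0.0735 0.084 ]
top [409.3 157.5] [47.3 66.7] 80.0 [ 0.8092 -0.1521  0.084 ]
top [  6. 114.] [24. 12.] 90.0 [0.8825 0.7226 0.084 ]
top [149.   66.5] [21. 22.] 90.0 [0.9978 0.4224 0.084 ]
side [255.7 349.5] [ 6.9 34. ] 9.5 [ 0.5213 -0.105   0.084 ]
side [280.3 250.5] [ 5.2 27.6] 8.1 [0.5532 0.0717 0.084 ]
side [384.  192.5] [25. 22.] 90.0 [0.734  0.1967 0.084 ]
side [500.4  98.8] [24.7 25.9] 18.4 [0.9918 0.4471 0.084 ]
```

Run:
```python
from h import *
from workcell import manip
a=manip.capture("wrist")["pixels"];b=manip.capture("side")["pixels"];t=manip.capture("top")["pixels"]
v=np.vstack([np.hstack([cv2.resize(a,(400,300)),cv2.resize(b,(400,300))]),np.hstack([cv2.resize(t,(400,300)),cv2.resize(b[200:430,150:400],(400,300))])])
cv2.imwrite("pics/m2.png",v[:,:,::-1])
```

```text
(no output)
```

View pics/m2.png

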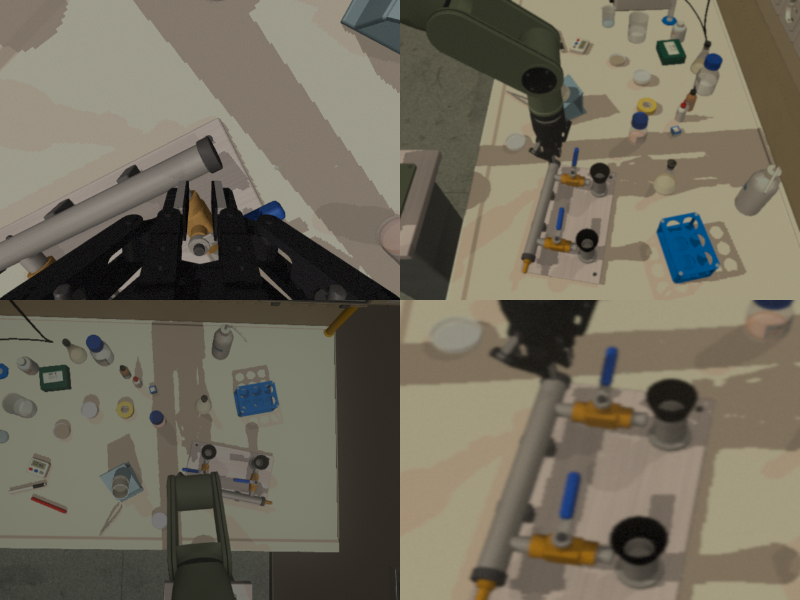

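Run:
```python
from h import *
from workcell import manip
o=manip.get_obs();R=Ro.from_quat(o["tcp_rot"]).as_matrix()
c=pickle.load(open("d0.pkl","rb"))["side"];w=manip.capture("wrist")
for s in(-.008,.008):
  for z in (.067,.08,.09,.1,.12):
    p=o["tool_pos"]+R[:,1]*s;p[2]=z;print(s,z,proj(c,p).round(),(proj(w,p)*400/640).round())
```

```text
-0.008 0.067 [246. 265.] [190. 178.]
-0.008 0.08 [245. 260.] [189. 185.]
-0.008 0.09 [244. 257.] [189. 191.]
-0.008 0.1 [244. 253.] [188. 199.]
-0.008 0.12 [243. 246.] [186. 216.]
0.008 0.067 [252. 258.] [209. 178.]
0.008 0.08 [251. 254.] [210. 185.]
0.008 0.09 [251. 251.] [211. 191.]
0.008 0.1 [250. 247.] [211. 199.]
0.008 0.12 [249. 240.] [213. 216.]
```

The wrist view shows the fingertips passed over the lever, because the partly open pads stand back from the TCP. I'll go back and take it about 12 mm lower.

Run:
```python
from h import *
from workcell import manip
o=manip.get_obs()
print(delta(o,(.555,.0845,.12),down(-6)))
```

```text
(array([-2.92,  5.15, -5.31]), array([ 0. ,  0. , 58.7]))
```

>>> jog_arm --moves '[0,0,-5,0,0,0,0.3,-2.9,5.15,-5.2,0,0,58.7,0.3,-2.9,5.15,-5.2,0,0,58.7,0.3,-2.9,5.15,-5.2,0,0,58.7,0.3,-2.9,5.15,-5.2,0,0,58.7,0.3,-2.9,5.15,-5.2,0,0,58.7,0.3,-2.9,5.15,-5.2,0,0,58.7,0.3,-2.9,5.15,-5.2,0,0,58.7,0.3,-2.9,5.15,-5.2,0,0,58.7,0.3,-2.9,5.15,-2,0,0,58.7,0.3,-2.9,5.15,1,0,0,58.7,0.3,-2.9,5.15,1,0,0,58.7,0.3]'

```text
t: 5.55
tool_pos: [0.5513, 0.0842, 0.0532]
tcp_rot: [0.742, 0.67, -0.003, -0.002]
contact_force: [-0.7, 0.5, -0.1]
gripper_width: 0.0254
finger_force: 0.0
```

>>> jog_arm --moves '[0,0,0,0,0,0,0.2,0,0,0,0,0,0,0.2]'

```text
t: 5.75
tool_pos: [0.5558, 0.0847, 0.0582]
tcp_rot: [0.743, 0.67, 0.001, 0.001]
contact_force: [0.0, -1.3, 0.6]
gripper_width: 0.017
finger_force: 0.0
```

Run:
```python
from h import *
from workcell import manip
o=manip.get_obs();print(delta(o,(.555,.0845,.057),down(-6)))
c=manip.capture("wrist");print(proj(c,(.555,.0845,.088)))
for k in blobs(c,(105,120,50),(130,255,255),100):
    r=cv2.minAreaRect(k);print(np.round(r[0],1),np.round(r[1]),round(r[2],1))
```

```text
(array([-0.03, -0.07,  0.12]), array([ 0.2, -0. ,  0.1]))
[318.83183526 314.00098566]
[320.  324.5] [ 26. 113.] 0.0
```

>>> jog_arm --moves '[-0.05,-0.5,0,0,0,-5,0.2,-0.1,-1.05,0,0,0,-10,0.2,-0.2,-1.55,0,0,0,-15,0.2,-0.35,-2.05,0,0,0,-20,0.2,-0.55,-2.55,0,0,0,-25,0.2,-0.8,-3,0,0,0,-30,0.2,-0.8,-3,0,0,0,-30,0.2]'

```text
t: 6.5
tool_pos: [0.5244, 0.0798, 0.0582]
tcp_rot: [0.544, 0.839, 0.001, 0.001]
contact_force: [-0.1, 0.7, -0.1]
gripper_width: 0.017
finger_force: 0.0
```

>>> jog_arm --moves '[-0.05,-0.5,0,0,0,-5,0.2,-0.1,-1.05,0,0,0,-10,0.2,-0.1,-1.05,0,0,0,-10,0.2]'

```text
t: 6.8
tool_pos: [0.5163, 0.075, 0.058]
tcp_rot: [0.47, 0.883, 0.002, 0.002]
contact_force: [2.2, 2.3, 1.2]
gripper_width: 0.0173
finger_force: 1.4
```

```bash
cat > s.py <<'E'
from h import *
from workcell import manip
o=manip.get_obs();R=Ro.from_quat(o["tcp_rot"]).as_matrix()
print(o["tool_pos"].round(4),o["contact_force"].round(1),o["torque"].round(2),"yaw",np.degrees(np.arctan2(R[1,1],R[0,1])).round(1))
c=manip.capture("wrist")
for k in blobs(c,(105,120,50),(130,255,255),300):
    r=cv2.minAreaRect(k);print(np.round(r[0],1),np.round(r[1]),round(r[2],1))
E
python3 s.py
```

```text
[0.5163 0.075  0.058 ] [2.2 2.3 1.2] [ 0.35 -0.37 -0.06] yaw 33.9
[323.4 323.3] [ 26. 114.] 4.0
```

>>> jog_arm --moves '[0,-0.45,0,0,0,-4,0.2,0,-0.45,0,0,0,-4,0.2,0,-0.45,0,0,0,-4,0.2]'

```text
t: 7.15
tool_pos: [0.5167, 0.0744, 0.0583]
tcp_rot: [0.44, 0.898, 0.005, 0.004]
contact_force: [8.9, 8.9, -4.5]
gripper_width: 0.017
finger_force: 6.1
```

```bash
python3 s.py
```

```text
[0.5167 0.0744 0.0583] [ 8.9  8.9 -4.5] [ 1.36 -1.59 -0.13] yaw 37.8
[322.2 322. ] [ 27. 114.] 8.0
```

The left tap stops hard at about 40° (0.70 rad) with 13 N, so it's the seized one. I'll swing it back to closed.

```bash
cat > arc.py <<'E'
import sys
from h import *
from workcell import manip
o=manip.get_obs();px,py,z=map(float,sys.argv[1:4]);lst=map(float,sys.argv[4:])
for q in lst:
    a=np.radians(79.8+q);t,r=delta(o,(px+.06*np.cos(a),py+.06*np.sin(a),z),down(-10.2+q));print(q,t,r)
E
python3 arc.py .547 .025 .058 40 34 27 20 13 6 0 -4
```

```text
40.0 [0.18 0.2  0.03] [0.7 0.2 8. ]
34.0 [0.06 0.82 0.04] [ 0.7  0.1 14. ]
27.0 [-0.16  1.51  0.05] [ 0.7  0.1 21. ]
20.0 [-0.46  2.18  0.06] [ 0.7  0.  28. ]
13.0 [-0.85  2.81  0.06] [ 0.8 -0.  35. ]
6.0 [-1.3   3.38  0.07] [ 0.8 -0.1 42. ]
0.0 [-1.75  3.82  0.08] [ 0.8 -0.1 48. ]
-4.0 [-2.07  4.09  0.09] [ 0.8 -0.1 52. ]
```

>>> jog_arm --moves '[0.18,0.5,0,0,0,8,0.2,0.06,1.1,0,0,0,14,0.2,-0.16,1.8,0,0,0,21,0.2,-0.46,2.5,0,0,0,28,0.2,-0.85,3.1,0,0,0,35,0.2,-1.3,3.7,0,0,0,42,0.2,-1.7,4.1,0,0,0,48,0.2,-1.7,4.1,0,0,0,48,0.2,-1.7,4.2,0,0,0,48,0.2]'

```text
t: 8.1
tool_pos: [0.5541, 0.0843, 0.0566]
tcp_rot: [0.766, 0.643, -0.0, -0.0]
contact_force: [0.3, 0.4, -0.6]
gripper_width: 0.017
finger_force: 0.0
```

```bash
python3 s.py
```

```text
[0.5541 0.0843 0.0566] [ 0.3  0.4 -0.6] [-0.01 -0.01  0.03] yaw -9.9
[317.9 325.8] [115.  27.] 84.3
```

>>> jog_arm --moves '[0,0.3,0,0,0,0,0.2,0,0.6,0,0,0,0,0.2,0,0.6,0,0,0,0,0.2]'

```text
t: 8.45
tool_pos: [0.5607, 0.0834, 0.0568]
tcp_rot: [0.766, 0.643, 0.0, 0.0]
contact_force: [-0.0, 0.2, -0.5]
gripper_width: 0.0168
finger_force: 0.0
```

```bash
python3 s.py
```

```text
[0.5607 0.0834 0.0568] [-0.   0.2 -0.5] [ 0.01  0.02 -0.01] yaw -10.0
[314.  325.5] [115.  26.] 90.0
```

>>> jog_arm --moves '[0,0.2,0,0,0,0,0.2,0,0.2,0,0,0,0,0.2,0,0.3,0,0,0,0,0.2]'

```text
t: 8.8
tool_pos: [0.5613, 0.0832, 0.0565]
tcp_rot: [0.766, 0.643, -0.001, -0.002]
contact_force: [-7.4, 2.3, 4.5]
gripper_width: 0.0171
finger_force: 3.7
```

```bash
python3 s.py
```

```text
[0.5613 0.0832 0.0565] [-7.4  2.3  4.5] [0.44 1.25 0.  ] yaw -10.0
[313.5 325.5] [ 25. 115.] 0.0
```

>>> jog_arm --moves '[0,-0.3,0,0,0,0,0.25,0,-0.25,0,0,0,0,0.3,0,-0.25,-5,0,0,0,0.3,0,-0.25,-8,0,0,0,0.3,0,-0.25,-8,0,0,0,0.3]'

```text
t: 9.35
tool_pos: [0.5649, 0.0836, 0.1417]
tcp_rot: [0.766, 0.643, 0.005, 0.003]
contact_force: [0.1, 0.1, -0.2]
gripper_width: 0.0257
finger_force: 0.0
```

Run:
```python
from h import *
from workcell import manip
o=manip.get_obs();print(o["tool_pos"],delta(o,(.5243,-.0931,.137),down(-7)))
for n in("top","side","wrist"):
    c=manip.capture(n)
    for k in blobs(c,(105,120,60),(130,255,255),40):
        r=cv2.minAreaRect(k)
        if .5<plane(c,r[0],.084)[0]<.57: print(n,np.round(r[0],1),np.round(r[1],1),round(r[2],1),plane(c,r[0],.084).round(4))
```

```text
[0.56487843 0.08360317 0.14169159] (array([-18.11,  -0.94,   0.4 ]), array([ 0.7, -0.2, -3. ]))
top [386.2 288.8] [24.3  4.1] 7.6 [ 0.5219 -0.103   0.084 ]
side [255.7 349.5] [ 7.1 34. ] 9.5 [ 0.5212 -0.105   0.084 ]
side [281.5 250.5] [ 5.6 27.9] 14.0 [0.5552 0.0718 0.084 ]
wrist [315.  261.5] [79. 16.] 90.0 [0.5568 0.0757 0.084 ]
```

>>> jog_arm --moves '[-5,-0.15,0,0,0,-1,0.3,-10,-0.3,0,0,0,-3,0.3,-15,-0.45,0,0,0,-3,0.3,-18,-0.55,0,0,0,-3,0.3,-18,-0.55,0,0,0,-3,0.3,-18,-0.55,0,0,0,-3,0.3]'

```text
t: 10.1
tool_pos: [0.5235, -0.0932, 0.1354]
tcp_rot: [0.749, 0.662, -0.001, -0.001]
contact_force: [0.2, 0.1, 0.0]
gripper_width: 0.0255
finger_force: 0.0
```

Run:
```python
from h import *
from workcell import manip
o=manip.get_obs();print(o["tool_pos"],delta(o,(.5243,-.0931,.057),down(-7)))
c=manip.capture("wrist");print(proj(c,(.5243,-.0931,.088)))
for k in blobs(c,(105,120,60),(130,255,255),200):
        r=cv2.minAreaRect(k)
        print(np.round(r[0],1),np.round(r[1],1),round(r[2],1),plane(c,r[0],.084).round(4))
```

```text
[ 0.52349964 -0.09323728  0.13536019] (array([0.02, 0.1 , 7.84]), array([-0.1, -0. , -0.1]))
[321.51738749 252.77503349]
[320.5 262.5] [79. 17.] 90.0 [ 0.5226 -0.1013  0.084 ]
```

Centred and parallel. Down, loose close, swing to 35°, then on.

>>> jog_arm --moves '[0,0,4,0,0,0,0.3,0,0,7.8,0,0,0,0.3,0,0,7.8,0,0,0,0.2,0,0,7.8,0,0,0,0.2,0,0,7.8,0,0,0,0.2]'

```text
t: 10.65
tool_pos: [0.5254, -0.0925, 0.0602]
tcp_rot: [0.748, 0.663, 0.001, 0.001]
contact_force: [-1.7, 0.5, -1.3]
gripper_width: 0.0172
finger_force: 0.4
```

>>> jog_arm --moves '[-0.05,-0.5,0,0,0,-5,0.2,-0.1,-1.05,0,0,0,-10,0.2,-0.2,-1.55,0,0,0,-15,0.2,-0.35,-2.05,0,0,0,-20,0.2,-0.55,-2.55,0,0,0,-25,0.2,-0.8,-3,0,0,0,-30,0.2,-1.1,-3.45,0,0,0,-35,0.2,-1.4,-3.85,0,0,0,-40,0.2,-1.4,-3.85,0,0,0,-40,0.2]'

```text
t: 11.55
tool_pos: [0.4855, -0.1024, 0.0607]
tcp_rot: [0.477, 0.879, 0.001, 0.002]
contact_force: [-0.1, -0.6, 0.2]
gripper_width: 0.0169
finger_force: 0.0
```

>>> jog_arm --moves '[-0.05,-0.5,0,0,0,-5,0.2,-0.1,-1.05,0,0,0,-10,0.2,-0.1,-1.05,0,0,0,-10,0.2]'

```text
t: 11.85
tool_pos: [0.477, -0.1091, 0.06]
tcp_rot: [0.399, 0.917, 0.0, 0.001]
contact_force: [0.5, 0.0, 0.8]
gripper_width: 0.0169
finger_force: 0.0
```

```bash
python3 s.py;python3 arc.py .517 -.1527 .057 55 60 65 70 75 80 85 90
```

```text
[ 0.477  -0.1091  0.06  ] [0.5 0.  0.8] [ 0.07 -0.02 -0.03] yaw 42.9
[323.8 320. ] [ 26. 113.] 2.3
55.0 [ 0.06 -0.24  0.27] [ 0.1  0.1 -1.9]
60.0 [ 0.02 -0.77  0.27] [ 0.1  0.1 -6.9]
65.0 [-0.06 -1.28  0.27] [  0.1   0.1 -11.9]
70.0 [-0.19 -1.79  0.27] [  0.1   0.1 -16.9]
75.0 [-0.37 -2.28  0.27] [  0.    0.1 -21.9]
80.0 [-0.58 -2.76  0.27] [  0.    0.1 -26.9]
85.0 [-0.84 -3.21  0.27] [  0.    0.1 -31.9]
90.0 [-1.14 -3.65  0.27] [  0.    0.1 -36.9]
```

>>> jog_arm --moves '[0,-0.8,0.1,0,0,-7,0.2,-0.06,-1.3,0.1,0,0,-12,0.2,-0.19,-1.8,0.1,0,0,-17,0.2,-0.37,-2.3,0.1,0,0,-22,0.2,-0.58,-2.75,0.1,0,0,-27,0.2,-0.84,-3.2,0.1,0,0,-32,0.2,-1.14,-3.65,0.1,0,0,-37,0.2,-1.14,-3.65,0.1,0,0,-37,0.2]'

```text
t: 12.7
tool_pos: [0.4577, -0.1423, 0.0582]
tcp_rot: [0.088, 0.996, -0.0, 0.001]
contact_force: [0.8, -1.2, -1.2]
gripper_width: 0.0172
finger_force: 0.0
```

>>> jog_arm --moves '[0,-0.2,0,0,0,0,0.2,0,-0.4,0,0,0,0,0.2,0,-0.4,0,0,0,0,0.2]'

```text
t: 13.0
tool_pos: [0.4568, -0.1453, 0.0579]
tcp_rot: [0.088, 0.996, 0.001, 0.0]
contact_force: [0.7, 4.2, 2.0]
gripper_width: 0.0173
finger_force: 2.3
```

```bash
python3 s.py
```

```text
[ 0.4568 -0.1453  0.0579] [0.7 4.2 2. ] [ 0.78 -0.2  -0.01] yaw 79.9
[326.  324.5] [113.  26.] 90.0
```

The right tap reaches its stop at 90°, so it's the good one and is fully open. I'll release it, raise, and check both levers while moving towards the funnel.

>>> jog_arm --moves '[0,0.3,0,0,0,0,0.25,0,0.25,0,0,0,0,0.35,0,0.25,-5,0,0,0,0.5,0,0.25,-10,0,0,0,1,0,0.25,-15,0,0,0,1,0,0.25,-18,0,0,0,1,0,0.25,-18,0,0,0,1]'

```text
t: 13.75
tool_pos: [0.4594, -0.1448, 0.2425]
tcp_rot: [0.087, 0.996, -0.002, 0.005]
contact_force: [0.3, -0.6, -1.0]
gripper_width: 0.0855
finger_force: 0.0
```

```bash
cat >> h.py <<'E'
def along(a,yaw):
    y=np.array([np.cos(np.radians(yaw)),np.sin(np.radians(yaw)),0]);z=-np.asarray(a)/np.linalg.norm(a);y-=z*(y@z);y/=np.linalg.norm(y);return np.column_stack([np.cross(y,z),y,z])
A=np.array([-.418,-.233,.878])
E
python3 - <<'E'
from h import *
from workcell import manip
o=manip.get_obs();print(o["tool_pos"])
c=np.array([.489,.3037,.104])
print(delta(o,c+.13*A,along(A,119.2)))
for n in("side","wrist"):
    c=manip.capture(n)
    for k in blobs(c,(105,120,50),(130,255,255),40):
        r=cv2.minAreaRect(k);p=plane(c,r[0],.084)
        if .4<p[0]<.6: print(n,np.round(r[0],1),np.round(r[1],1),round(r[2],1),p.round(4))
    if n=="wrist":
        print(proj(c,(.586,-.165,.108)),proj(c,(.617,.012,.108)));cv2.imwrite("pics/w3.png",c["pixels"][:,:,::-1])
E
```

```text
[ 0.45936415 -0.14477331  0.24252734]
(array([ 9.71, 40.76,  2.24]), array([-10.1, -27. , -38.2]))
side [216.  376.3] [36.8  8.8] 8.1 [ 0.4669 -0.146   0.084 ]
side [281.6 250.9] [ 5.6 27.2] 14.0 [0.5554 0.0709 0.084 ]
wrist [552.  269.5] [13. 58.] 90.0 [0.5551 0.0735 0.084 ]
wrist [321.5 220.5] [57. 11.] 90.0 [ 0.466  -0.1435  0.084 ]
[320.90774352 345.59640976] [501.97291564 345.63308127]
```

View pics/w3.png

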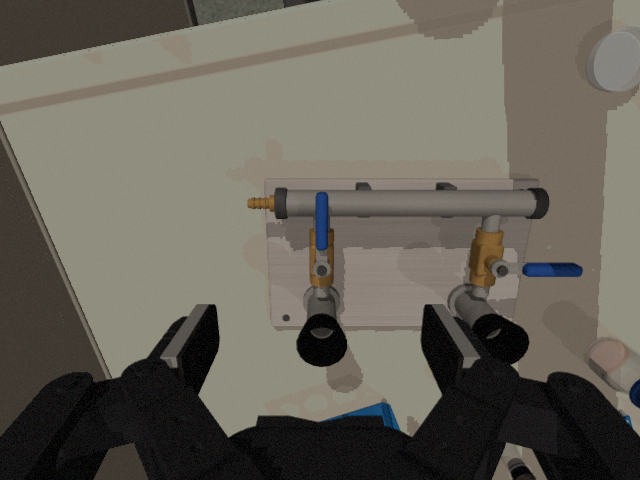

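The right lever lies along the row's -x (col 321, vertical) and the left lever is perpendicular to it (row 270), so right is open and left is closed. I'll check the socket rim outline numerically.

Run:
```python
from h import *
from workcell import manip
c=manip.capture("wrist")
g=cv2.cvtColor(c["pixels"],cv2.COLOR_RGB2GRAY)
print(c["T"].round(3).tolist(),c["K"][0,0])
th=np.linspace(0,2*np.pi,60)
for ctr in((.586,-.165),(.617,.012)):
    q=np.array([proj(c,(ctr[0]+.026*np.cos(t),ctr[1]+.026*np.sin(t),.108)) for t in th]);print("pred",q.min(0).round(1),q.max(0).round(1))
for T in(18,25,32):
    m=(g<T).astype(np.uint8)
    n,l,s,_=cv2.connectedComponentsWithStats(m)
    for i in range(1,n):
        x,y,w,h,a=s[i]
        if a>400 and 280<y<370 and w<80: print(T,(x,y),(x+w,y+h),a)
```

```text
[[0.172, 0.937, 0.304, 0.379], [0.985, -0.164, -0.052, -0.13], [0.001, 0.308, -0.951, 0.405], [0.0, 0.0, 0.0, 1.0]] 352.0669131162121
pred [294.2 325.6] [346.9 370.6]
pred [475.9 325.5] [529.2 370.5]
18 (np.int32(297), np.int32(317)) (np.int32(346), np.int32(370)) 1745
25 (np.int32(297), np.int32(317)) (np.int32(346), np.int32(370)) 1795
32 (np.int32(297), np.int32(316)) (np.int32(347), np.int32(370)) 1831
```

>>> jog_arm --moves '[2,9,0,-2,-6,-9,1,5,20,0,-5,-13,-19,1,9.7,40.7,2,-10,-27,-38,1,9.7,40.7,2,-10,-27,-38,1,9.7,40.7,2,-10,-27,-38,1,9.7,40.7,2,-10,-27,-38,1,9.7,40.7,2,-10,-27,-38,1,9.7,40.7,2,-10,-27,-38,1,9.7,40.7,2,-10,-27,-38,1,9.7,40.7,2,-10,-27,-38,1,9.7,40.7,2,-10,-27,-38,1,9.7,40.7,2,-10,-27,-38,1]'

```text
t: 15.1
tool_pos: [0.4315, 0.2728, 0.2166]
tcp_rot: [-0.241, 0.94, 0.064, 0.234]
contact_force: [-0.6, -0.9, 0.3]
gripper_width: 0.0854
finger_force: 0.0
```

Run:
```python
from h import *
from workcell import manip
o=manip.get_obs();print(o["tool_pos"],o["joint_positions"].round(2))
f=np.array([.489,.3037,.104])
print(delta(o,f+.13*A,along(A,119.2)))
c=manip.capture("wrist");pickle.dump(c,open("w4.pkl","wb"))
print(proj(c,f),proj(c,f+.024*A))
cv2.imwrite("pics/w4.png",c["pixels"][:,:,::-1])
```

```text
[0.4314676  0.27283757 0.21659318] [ 0.55 -0.02  2.06 -0.03  0.61 -1.5 ]
(array([-0.34, -0.1 ,  0.01]), array([ 0.2, -0.5, -0.5]))
[317.0188274  224.55395412] [316.97566479 232.3066477 ]
```

View pics/w4.png

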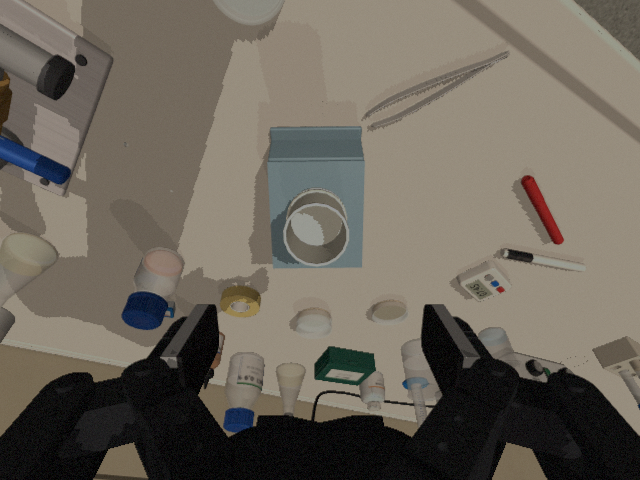

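The wrist view shows the funnel rim ellipse centred at (316.5,234.5) and 65 px wide, with the stand square in the picture. I predicted (317,232).

Run:
```python
from h import *
from workcell import manip
c=pickle.load(open("w4.pkl","rb"));d=pickle.load(open("d0.pkl","rb"))
f=np.array([.489,.3037,.104]);r=f+.024*A
dep=lambda X:(c["T"][:3,:3].T@(X-c["T"][:3,3]))[2]
print("pred depth",dep(r),"width px",.054*c["K"][0,0]/dep(r))
print(tri([c,d["top"]],[(316.5,234.5),(192.5,306.9)]),tri([c,d["side"]],[(316.5,234.5),(241.3,137.2)]),tri([c,d["side"],d["top"]],[(316.5,234.5),(241.3,137.2),(192.5,306.9)]))
# plate corners (high edge at bottom in wrist)
for p,t,s in (((273,267),(198.5,262),(293.3,148.6)),((363,266),(159.2,281.6),(269.5,119))): print(tri([c,d["top"],d["side"]],[p,t,s]))
```

```text
pred depth 0.28598361668642647 width px 66.47798055201599
(array([0.4791688 , 0.29692597, 0.12756722]), [np.float64(0.0007917504153443861), np.float64(0.0007917504153444737)]) (array([0.48028056, 0.29716743, 0.12359918]), [np.float64(0.0025681056379614573), np.float64(0.0025681056379613337)]) (array([0.47977715, 0.29695799, 0.12397634]), [np.float64(0.0026479749252333903), np.float64(0.002551317078981966), np.float64(0.0006443547687890205)])
(array([0.57199506, 0.29618415, 0.09392096]), [np.float64(0.0011420476703793846), np.float64(0.0009688584132024181), np.float64(0.0009359326596541854)])
(array([0.52708194, 0.3771325 , 0.09322107]), [np.float64(0.001959474393883225), np.float64(0.0018096543769569686), np.float64(0.0015275842099765995)])
```

Run:
```python
from h import *
from workcell import manip
o=manip.get_obs();print(o["tool_pos"])
f=np.array([.4895,.3026,.105])
for s in(.10,-.024):print(delta(o,f+s*A,along(A,119.2)))
```

```text
[0.43174229 0.27270306 0.21697874]
(array([-0.37, -0.21,  2.94]), array([ 0.2, -0.4, -0.5]))
(array([-0.46, -0.26, 15.34]), array([ 0.2, -0.4, -0.5]))
```

>>> jog_arm --moves '[-0.4,-0.2,3,0,0,0,1,-0.4,-0.2,7,0,0,0,1,-0.45,-0.25,10,0,0,0,1,-0.45,-0.25,13,0,0,0,1,-0.45,-0.25,15.3,0,0,0,1,-0.45,-0.25,15.3,0,0,0,1,-0.45,-0.25,15.3,0,0,0,1]'

```text
t: 15.85
tool_pos: [0.4996, 0.3087, 0.0851]
tcp_rot: [-0.241, 0.94, 0.064, 0.235]
contact_force: [0.2, 0.0, 0.1]
gripper_width: 0.0859
finger_force: 0.0
```

Run:
```python
from h import *
from workcell import manip
o=manip.get_obs();print(o["tool_pos"],o["contact_force"])
f=np.array([.4895,.3026,.105])
print(delta(o,f-.024*A,along(A,119.2)))
c=manip.capture("wrist");cv2.imwrite("pics/w5.png",cv2.resize(c["pixels"][200:480,150:490],(680,560))[:,:,::-1])
```

```text
[0.49964257 0.3086578  0.08509152] [0.19963441 0.01895236 0.08296902]
(array([ 0.08, -0.04,  0.09]), array([ 0.2, -0.4, -0.5]))
```

View pics/w5.png

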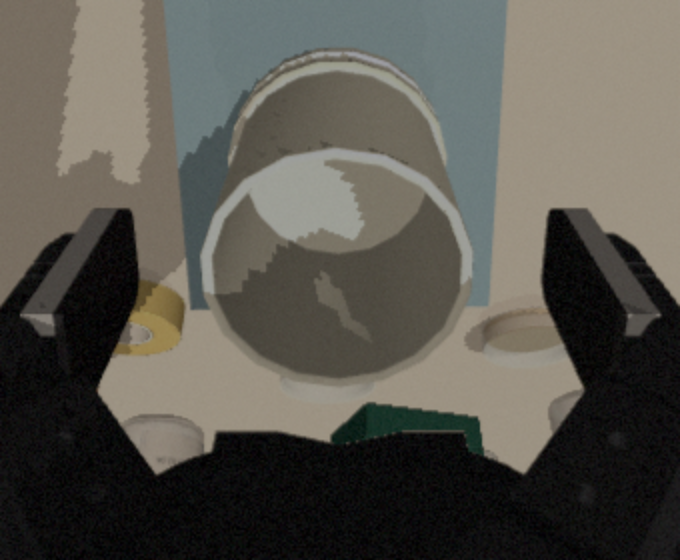

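The rim is centred between the pads (mid col 337 against 340). Closing.

>>> jog_arm --moves '[0.1,0,0.1,0,0,0,0.5,0.1,0,0.1,0,0,0,0.4,0.1,0,0.1,0,0,0,0.4,0.1,0,0.1,0,0,0,0.4,0.1,0,0.1,0,0,0,0.4]' --newtons 45

```text
t: 16.4
tool_pos: [0.499, 0.3093, 0.0853]
tcp_rot: [-0.241, 0.939, 0.065, 0.236]
contact_force: [-2.9, -4.2, 7.8]
gripper_width: 0.0534
finger_force: 45.4
```

>>> jog_arm --moves '[0.1,0,-1,0,0,0,0.4,0.1,0,-3,0,0,0,0.4,0.1,0,-6,0,0,0,0.4,0.1,0,-9,0,0,0,0.4,0.1,0,-12,0,0,0,0.4,0.1,0,-12,0,0,0,0.4,0.1,0,-12,0,0,0,0.4]'

```text
t: 17.1
tool_pos: [0.4484, 0.2809, 0.1893]
tcp_rot: [-0.241, 0.939, 0.065, 0.236]
contact_force: [-1.3, 0.0, -1.6]
gripper_width: 0.0535
finger_force: 47.7
```

Run:
```python
from h import *
from workcell import manip
o=manip.get_obs();print(o["tool_pos"],o["contact_force"].round(1),o["gripper_width"],o["finger_force"])
R0=Ro.from_quat(o["tcp_rot"]).as_matrix()
print(delta(o,(.5,.1,.30),down(95)),delta(o,(.586,-.164,.28),down(80)))
c=manip.capture("wrist");cv2.imwrite("pics/w6.png",cv2.resize(c["pixels"][200:480,150:490],(400,330))[:,:,::-1])
s=manip.capture("side");t=manip.capture("top");pickle.dump((s,t,o),open("s6.pkl","wb"))
w=cv2.imread("pics/w6.png");p=proj(s,o["tool_pos"]).astype(int);print(p)
x=max(p[0]-100,0);y=max(p[1]-60,0);k=cv2.resize(s["pixels"][y:y+165,x:x+200],(400,330))[:,:,::-1];print(x,y)
cv2.imwrite("pics/m6.png",np.hstack([w,k]))
```

```text
[0.44843407 0.28085575 0.18925568] [-1.3  0.  -1.6] 0.05349880004089062 47.73397218436003
(array([ -1.58, -18.23, -11.89]), array([ 6.3, 27.8, 23.4])) (array([  3.89, -45.51, -12.8 ]), array([10., 27., 38.]))
[218 113]
118 53
```

View pics/m6.png

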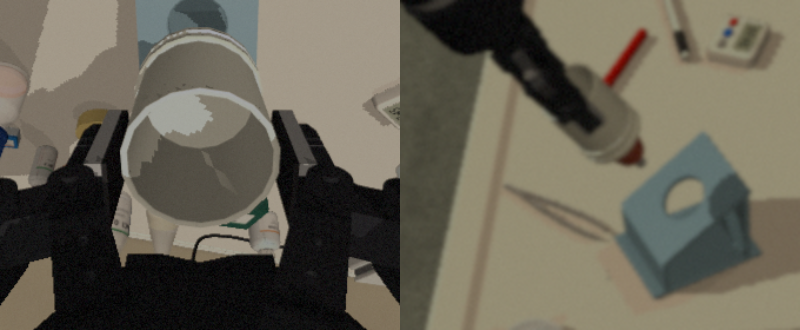

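The side view shows the funnel clear of the stand and held by the cup. I'll carry it upright to above the right-hand socket.

>>> jog_arm --moves '[0,-1.5,-4,1,3,3,0.4,0.3,-4,-7,2,6,7,0.4,0.6,-7,-10,3,9,11,0.4,1,-11,-12,4,12,15,0.4,1.4,-15,-12.8,5,14,18,0.4,1.8,-19,-12.8,6,17,22,0.4,2.2,-23,-12.8,7,20,26,0.4,2.6,-27,-12.8,8,22,30,0.4,3,-31,-12.8,9,24,33,0.4,3.3,-35,-12.8,10,26,36,0.4,3.6,-39,-12.8,10,27,38,0.4,3.9,-42.5,-12.8,10,27,38,0.4]'

```text
t: 18.45
tool_pos: [0.5736, -0.1396, 0.2772]
tcp_rot: [0.087, 0.996, 0.0, -0.001]
contact_force: [-0.5, 0.6, -2.0]
gripper_width: 0.0529
finger_force: 48.7
```

Run:
```python
from h import *
from workcell import manip
o=manip.get_obs();print(o["tool_pos"],o["gripper_width"],o["finger_force"],delta(o,(.586,-.164,.24),down(80)))
```

```text
[ 0.57357903 -0.13963582  0.27720171] 0.052872866521293076 48.71683906763792 (array([-1.66, -2.18,  3.71]), array([ 0. , -0.2, -0. ]))
```

>>> jog_arm --moves '[-1.6,-2.2,1,0,0,0,0.4,-1.6,-2.2,3,0,0,0,0.4,-1.6,-2.2,3.7,0,0,0,0.4,-1.6,-2.2,3.7,0,0,0,0.4,-1.6,-2.2,3.7,0,0,0,0.4]'

```text
t: 18.95
tool_pos: [0.5841, -0.1615, 0.243]
tcp_rot: [0.087, 0.996, 0.0, 0.0]
contact_force: [0.0, -0.1, -1.4]
gripper_width: 0.053
finger_force: 48.7
```

Run:
```python
from h import *
from workcell import manip
o=manip.get_obs();print(o["tool_pos"],delta(o,(.586,-.164,.21),down(80)))
s=manip.capture("side");w=manip.capture("wrist")
T=o["tool_pos"]
for k in(.0,-.019,-.051,-.069):print(k,proj(s,T+[0,0,k]).round(1),proj(w,T+[0,0,k]).round(1))
p=proj(s,T-[0,0,.05]).astype(int);x,y=p[0]-80,p[1]-60
cv2.imwrite("pics/m7.png",np.hstack([cv2.resize(s["pixels"][y:y+160,x:x+160],(400,400)),cv2.resize(w["pixels"][200:480,180:460],(400,400))])[:,:,::-1]);print(x,y)
```

```text
[ 0.58413496 -0.1614585   0.24301897] (array([-0.23, -0.22,  3.3 ]), array([0. , 0. , 0.1]))
0.0 [296.9 335.3] [318.9 283.6]
-0.019 [297.2 342.4] [319.  269.4]
-0.051 [297.5 353.6] [319.  250.4]
-0.069 [297.7 359.6] [319.  241.8]
217 293
```

View pics/m7.png

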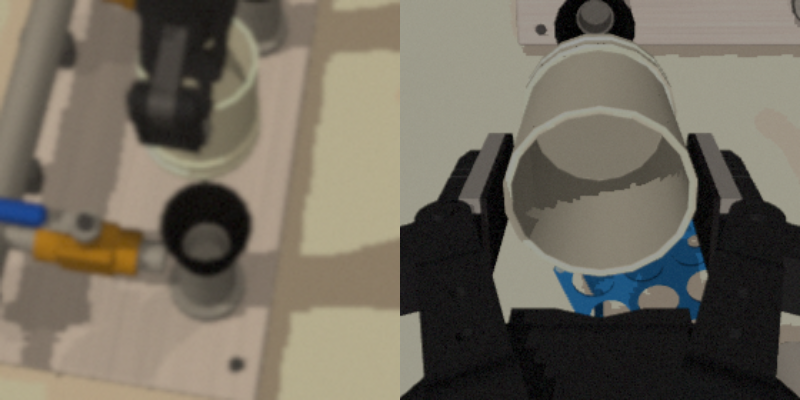

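The side view shows the collar (about col 298) over the socket mouth (about col 299). Going down.

>>> jog_arm --moves '[-0.2,-0.2,2,0,0,0,0.4,-0.2,-0.2,4,0,0,0,0.4,-0.2,-0.2,6,0,0,0,0.4,-0.2,-0.2,8,0,0,0,0.4,-0.2,-0.2,9,0,0,0,0.4,-0.2,-0.2,9.3,0,0,0,0.4,-0.2,-0.2,9.3,0,0,0,0.4,-0.2,-0.2,9.3,0,0,0,0.4]'

```text
t: 19.85
tool_pos: [0.5863, -0.1644, 0.1513]
tcp_rot: [0.087, 0.996, -0.0, 0.001]
contact_force: [-0.1, 0.3, -1.2]
gripper_width: 0.0533
finger_force: 48.7
```

>>> jog_arm --moves '[0,0,0.5,0,0,0,0.4,0,0,1,0,0,0,0.4,0,0,1.5,0,0,0,0.4,0,0,1.8,0,0,0,0.4,0,0,1.8,0,0,0,0.4]'

```text
t: 20.35
tool_pos: [0.5852, -0.1641, 0.1312]
tcp_rot: [0.087, 0.996, 0.0, -0.001]
contact_force: [-0.0, -0.1, -2.1]
gripper_width: 0.0534
finger_force: 48.7
```

>>> jog_arm --moves '[0,0,0.15,0,0,0,0.4,0,0,0.3,0,0,0,0.4,0,0,0.3,0,0,0,0.4]'

```text
t: 20.65
tool_pos: [0.5857, -0.1643, 0.1294]
tcp_rot: [0.087, 0.996, -0.0, 0.0]
contact_force: [-0.9, 0.0, 0.4]
gripper_width: 0.0532
finger_force: 48.9
```

>>> jog_arm --moves '[0,0,0.15,0,0,0,0.4,0,0,0.3,0,0,0,0.4,0,0,0.3,0,0,0,0.4]'

```text
t: 20.95
tool_pos: [0.5864, -0.1645, 0.1291]
tcp_rot: [0.087, 0.996, -0.0, 0.002]
contact_force: [-2.8, 0.6, 12.0]
gripper_width: 0.0531
finger_force: 49.9
```

>>> jog_arm --moves '[0,0,0.15,0,0,0,0.4,0,0,0.25,0,0,0,0.4,0,0,0.25,0,0,0,0.4]'

```text
t: 21.25
tool_pos: [0.5868, -0.1646, 0.1289]
tcp_rot: [0.087, 0.996, -0.001, 0.003]
contact_force: [-5.7, 1.5, 23.0]
gripper_width: 0.0531
finger_force: 50.8
```

>>> jog_arm --moves '[0,0,-0.35,0,0,0,0.4,0,0,-0.4,0,0,0,0.5,0,0,-0.4,0,0,0,0.7,0,0,-0.4,0,0,0,1,0,0,-0.4,0,0,0,1,0,0,-0.4,0,0,0,1]'

```text
t: 21.85
tool_pos: [0.5853, -0.1642, 0.1269]
tcp_rot: [0.087, 0.996, 0.0, -0.0]
contact_force: [0.2, -0.5, 0.4]
gripper_width: 0.0855
finger_force: 0.0
```

>>> jog_arm --moves '[0,0,-2,0,0,0,1,0,0,-5,0,0,0,1,0,0,-9,0,0,0,1,0,0,-13,0,0,0,1,-4,0,-14,0,0,0,1,-8,0,-15,0,0,0,1,12,0,-15,0,0,0,1,12,0,-15,0,0,0,1,12,0,-15,0,0,0,1,12,0,-15,0,0,0,1,12,0,-15,0,0,0,1,12,0,-15,0,0,0,1]'

```text
t: 23.05
tool_pos: [0.4668, -0.1434, 0.278]
tcp_rot: [0.087, 0.996, -0.0, 0.001]
contact_force: [0.2, -0.5, 0.4]
gripper_width: 0.0853
finger_force: 0.0
```

Run:
```python
from h import *
from workcell import manip
o=manip.get_obs();print(o["t"],o["tool_pos"],o["contact_force"])
s=manip.capture("side");t=manip.capture("top");w=manip.capture("wrist")
print("pred cup rim side",proj(s,(.586,-.164,.177)),"top",proj(t,(.586,-.164,.177)))
f=lambda x:cv2.resize(x,(400,300))
cv2.imwrite("pics/m8.png",np.vstack([np.hstack([f(s["pixels"][230:440,170:450]),f(t["pixels"][130:340,200:480])]),np.hstack([f(w["pixels"]),f(s["pixels"])])])[:,:,::-1])
```

```text
23.05 [ 0.46677686 -0.14337549  0.2779588 ] [ 0.17231072 -0.51156431  0.37766791]
pred cup rim side [299.14785483 360.49008942] top [425.89594026 257.23787477]
```

View pics/m8.png

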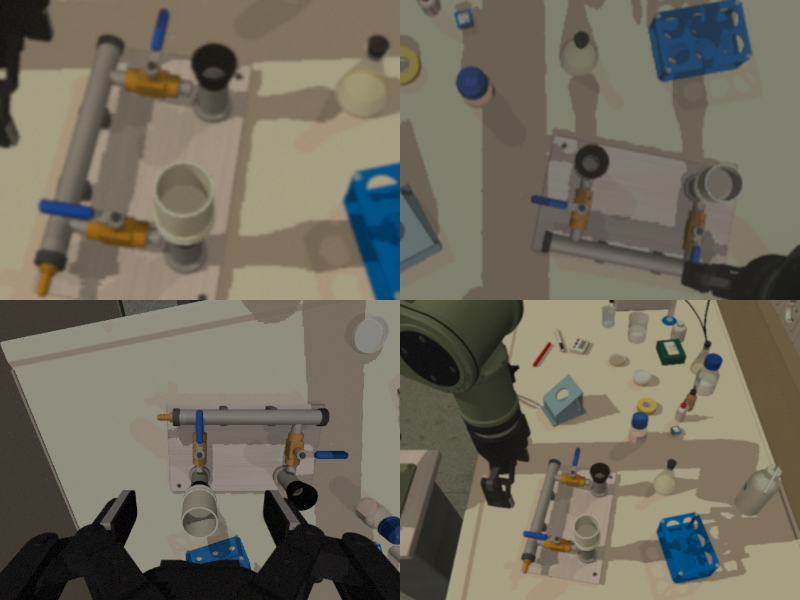

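The funnel stands upright in the right socket: its rim centre in the side view is (298.8,360.2), and the seated prediction was (299.1,360.5). The right lever is open, the left is closed, and the bystanders are untouched.

```bash
python3 -c "
from workcell import manip
print(manip.sign_off())"
```

```text
the job is handed in; nothing more can be done
None
```

The job is handed in at about 23 s of robot time: the right tap is good and fully open, the left one is seized (it stops near 0.70 rad) and fully closed, and the funnel is seated upright and fully home in the right socket, with the flask, bottle and petri dish not touched.

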